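Fetch the short-dated carton from the back of its stock lane

ROBOT

A 6-joint arm with a two-finger parallel gripper is mounted at the origin on a cart in front of the work surface, level with it; the furniture and walls round the work are solid. World frame = base frame: x ahead of the robot, y to its left, z up, the work surface at z = 0. Lengths are in mm, angles in rad, forces in N, time in s.
With the tool pointing down it reaches from about 350 to 975 mm from the base axis. Payload 7.1 kg.
Tool frame: the origin (TCP) lies midway between the tips of the shut fingers; the grasp point (between the pads) lies 19 mm behind it; z points along the fingers, y is the line along which they close (so a half turn about z gives the same grasp; the last joint's range is limited). The gripper opens to 88 mm and grips with 3 to 60 N. Pads are 20 mm wide; open, the fingers measure 115 mm over their backs; the gripper's body (75 mm by 178 mm) begins 61 mm behind the grasp point.
Start: joints at [1.276, 0.423, 1.63, -0, 1.089, -0.019], TCP at [170.166, 601.372, 222.675] pointing down, gripper open.
Joint ranges: [-3, 3], [-0.9, 2.11], [0.09, 2.58], [-1.31, 4.45], [0.11, 2.69], [-2.54, 2.54]. Speed limits (rad/s): [2.39, 2.39, 3.01, 3.14, 3.14, 3.14].

INTERFACE

Orientations are given as a rotation vector (axis times angle).
In Python, from workcell import status, eyes, ticket gives the robot as it stands.
- The arm moves only by the shell command python3 -m jog FILE [OPENING], which reads ROWS from the file FILE. ROWS is a JSON list that holds a single list of rows (three levels of brackets), with 1 to 5 rows, each of 6 numbers: dx, dy, dz in fractions of the full range, 1 being 20 cm, then a rotation vector rx, ry, rz in normalised numbers (1 is pi rad); each row shifts and turns the commanded pose from where the row before left it, along the tool's axes as they then stand; what a row does not reach is not made up. A row lasts 1/12 s, in which the tool goes at most 41.7 mm and 0.125 rad, less where a joint would pass 70% of its speed; a pose out of reach is approached as far as the arm can. OPENING is the finger opening in mm, set as the command begins (- or left out keeps the last). The fingers move at their own pace and stop on an object; the grip force is fixed at half the most. Time passes only in rows, so rows that do not move let the fingers close. It prints the time, the measured TCP pose, the force, the opening and the grip force at its end. No shift or turn number may pass 1 either way. Input that does not fit is refused with a message, and nothing moves.
- status.get_obs(): the state, without advancing time (a new reading comes with each control period).
- eyes.get_image(name): name is "side" or "top"; returns a dict with "img" (420x560x3 uint8, red, green, blue), "range_z" (420x560 float32, mm along the optical axis (not along the pixel's ray), 0 where there is no reading), "fx", "fy", "cx", "cy" (pixels), "R" (3x3) and "t" (3): a world point X has camera coordinates R X + t. Camera axes: x right, y down, z forward; pixel columns grow to the right and rows downward; lengths in mm; the calibration is good to about 2 mm. A picture is of the moment at which its call begins.
- ticket.close_job(): hands the job in; it is judged then, once.
The state is a dict: "t": time; "qpos": joint angles; "qvel": joint speeds; "joint_torque": joint torques, N m; "ee_pos": TCP position; "orientation": TCP orientation; "ft_force": force on the tool from outside, world axes, zero at the start; "moment": the same for the moment, N m; "width": finger opening in mm; "grasp_force": force on a finger pad.
Only numpy, scipy, OpenCV 4.12 (cv2) and the standard library are available. Lean on these libraries where they do the work, as an engineer would, in place of code of your own. Each camera call takes 0.05 s, during which the arm holds its last target. There are 200 camera calls.

TASK

The low red-and-white carton at the back of its stock lane has the shortest date and is wanted for the next prescription. Take the two cartons standing in front of it out of the lane and stand them upright on the dark counter mat, then lay the red carton flat in the middle of the white tray. After that stand the two cartons back in the lane in their own bays, as they stood before (within about a centimetre), and leave the cartons in the other lane alone.

Things in the scene. Friction and masses are not known exactly. Their poses are not given: they have to be found in the camera images.
- red_carton: The wanted carton: white with red ends and edges, lying flat, 45 (x) x 100 (y) x 30 (height) mm, about 40 g, in the back bay of the lane. Origin: centre of its underside; z up, y along its length. To be gripped across its 45 mm; only about 12 mm lies between it and the blue carton, too little for a finger.
- tall_carton: White and turquoise carton standing in the front bay of the lane, 30 (x) x 95 (y) x 75 (height) mm, about 64 g. Origin: centre of its underside; z up, y along its length. About 12 mm in front of the blue carton, it overtops it by 20 mm: gripped across its 30 mm by its top 16 mm, the fingertips pass over the blue carton.
- blue_carton: White and blue carton standing in the middle bay, 35 (x) x 110 (y) x 55 (height) mm, about 64 g. Origin: centre of its underside; z up, y along its length. It overtops the red carton by 25 mm: gripped across its 35 mm by its top 20 mm, fingertips pass over the red one. No finger room while the tall carton stands in front, so it goes back before the tall one.
- lane: Stock lane of these three: fixed grey open tray, 148 (x) x 132 (y) mm, floor 3 mm thick, side walls 29 mm high, 126 mm apart; front lip and end stop 8 mm high. Two wires across the floor (3 mm high) part three bays, 38, 43 and 53 mm deep, centres at x = -0.052, -0.0075, +0.0445. Origin: centre of underside; x to the back, away from the robot, z up. Cartons stand on its floor, length along y.
- mat: Counter mat, the side area: dark blue-green, ribbed, flat, fixed, 180 (x) x 130 (y) mm, 3 mm thick. Origin: centre of its underside; x away from the robot, z up. Empty at the start; there is room for both cartons crosswise, 90 mm apart along x.
- tray: White dispensing tray: fixed, shallow, empty, 136 (x) x 138 (y) mm outside, walls 3 mm thick and 14 mm high with the rolled rim, floor about 3 mm thick. Origin: centre of its underside; x away from the robot, z up.
- other_lane: A second grey lane of the same make with two bays, 121 (x) x 132 (y) mm, fixed; holds the purple and the green carton. Not part of the job. Origin: centre of its underside; x to the back, z up.
- purple_carton: Bystander: white and purple carton, 50 (x) x 100 (y) x 44 (height) mm, loose, in the front bay of the other lane. Origin: centre of its underside. Leave it alone.
- green_carton: Bystander: white and green carton, 45 (x) x 95 (y) x 30 (height) mm, loose, in the back bay of the other lane. Origin: centre of its underside. Leave it alone.

How it is judged:
By the outcome, as a careful person would: the job done as asked, in the order asked, and still so for the second after the job is handed in, with the robot touching nothing.
It also fails if it takes over 128 s, if anything falls off the work surface, if the arm or the gripper's body presses on something with over 40 N, if the wrist force passes 120 N, or if a joint passes its speed limit or range.

## Working session

There is one attempt and no reset: what is moved stays moved. The work goes in short steps, Python scripts to look and compute and a shell command to move; the robot and the scene stay as the last step left them, time stands still between calls to the robot, and variables do not carry over. Pictures are saved under pics/ and viewed, at most 14 in all, crops included, and the job is handed in when it is done.

```bash
mkdir -p pics; ls
python3 - <<'E'
from workcell import status, eyes
import cv2
o=status.get_obs();print(o)
for n in("top","side"):
    d=eyes.get_image(n);cv2.imwrite(f"pics/{n}0.png",d["img"][:,:,::-1]);print(n,d["fx"],d["cx"],d["cy"],d["R"],d["t"])
E
```

```text
pics
{'t': 0.0, 'qpos': array([ 1.27601125e+00,  4.23821303e-01,  1.63066178e+00,  1.67064267e-05,
        1.08859819e+00, -1.89984558e-02]), 'qvel': array([ 0.00213777,  0.00037999, -0.00064188,  0.00046715, -0.00074396,
        0.00024443]), 'joint_torque': array([ 1.01712714e-03, -5.44625080e+01, -2.73670113e+01,  6.45440910e-02,
        2.26516515e-02, -1.12673979e-04]), 'ee_pos': array([170.00290009, 600.87362567, 221.92498116]), 'orientation': array([-4.31811024e-01, -3.11152457e+00,  2.30578808e-03]), 'ft_force': array([-0.07030907,  0.46108385, -0.12695126]), 'moment': array([ 0.00288519, -0.01986874, -0.02281349]), 'grasp_force': 0.0, 'width': 87.91097301782963}
top 526.9502328960709 282.696760069114 202.98264458930157 [[ 4.54954655e-04 -9.99998318e-01 -1.77688789e-03]
 [-9.91661615e-01 -2.22175867e-04 -1.28868892e-01]
 [ 1.28868281e-01  1.82070102e-03 -9.91660048e-01]] [  17.58517661  517.4981458  1327.73203667]
side 427.54373745431536 281.1752587107318 208.40996010944593 [[-0.99946859 -0.03135468  0.00891183]
 [-0.0259723   0.60081024 -0.79896965]
 [ 0.01969712 -0.79877653 -0.60130531]] [522.43459501  64.3234477  877.38954287]
```

View pics/top0.png

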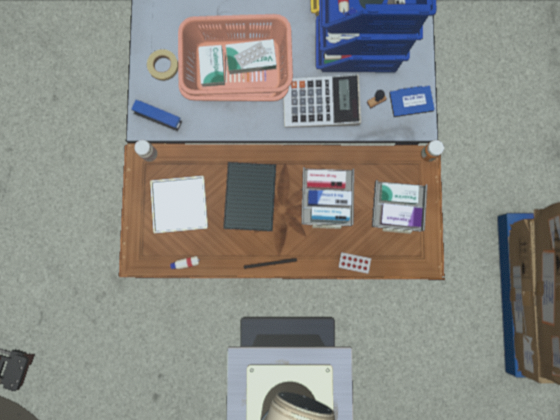

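View pics/side0.png

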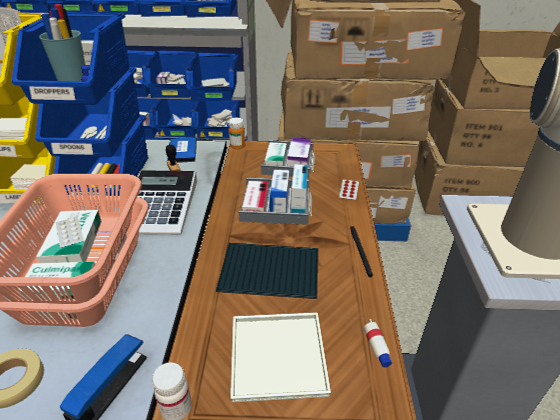

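```bash
cat > h.py <<'E'
import numpy as np, cv2
from workcell import status, eyes
def cloud(n):
    d=eyes.get_image(n); z=d["range_z"].astype(float); v,u=np.mgrid[:420,:560]
    P=np.stack([(u-d["cx"])/d["fx"]*z,(v-d["cy"])/d["fy"]*z,z],-1)
    W=(P-d["t"])@d["R"]; W[z==0]=np.nan
    return d,W
def rect(W,box,zr):
    "minAreaRect of the points in world box (x0,x1,y0,y1) within height zr"
    m=(W[...,0]>box[0])&(W[...,0]<box[1])&(W[...,1]>box[2])&(W[...,1]<box[3])&(W[...,2]>zr[0])&(W[...,2]<zr[1])
    p=W[m]
    if len(p)<6: return len(p)
    c,s,a=cv2.minAreaRect(p[:,:2].astype(np.float32))
    return len(p),np.round(p.mean(0),1),"c",np.round(c,1),"size",np.round(s,1),"ang",round(a,1),"z50",round(np.median(p[:,2]),1)
E
python3 - <<'E'
from h import *
for n in("top","side"):
    d,W=cloud(n); print(n)
    for (u,v) in [(327,180),(328,198),(328,213),(250,197),(178,205),(400,190),(400,215),(220,250)] if n=="top" else [(268,270),(280,355),(255,192),(280,185),(299,180),(275,300)]:
        print(u,v,W[v,u].round(1),d["img"][v,u])
    np.save(n+"0.npy",W); cv2.imwrite(f"pics/{n}1.png",cv2.resize(d["img"][160:240,140:440,::-1] if n=="top" else d["img"][130:230,220:330,::-1],None,fx=2.6 if n=="top" else 5.5,fy=2.6 if n=="top" else 5.5,interpolation=cv2.INTER_CUBIC))
E
```

```text
top
327 180 [577.6 -97.2  34.2] [212 212 220]
328 198 [527.3 -97.4  56.8] [197 209 219]
328 213 [486.7 -95.3  77.1] [198 216 224]
250 197 [537.5 104.4   2.5] [72 82 84]
178 205 [516.  294.2   3.5] [217 223 228]
400 190 [ 551.6 -286.3   32.4] [209 221 224]
400 215 [ 484.9 -281.3   46.9] [183 190 204]
220 250 [398.  182.9  -8.2] [136 102  74]
side
268 270 [543.8 112.2   3.6] [26 43 49]
280 355 [515.4 292.3   3.8] [236 240 226]
255 192 [ 584.3 -100.1   31.8] [233 235 236]
280 185 [528.6 -91.6  57.9] [222 230 236]
299 180 [488.2 -83.6  77.2] [228 238 241]
275 300 [527.8 179.9  -1. ] [151 103  59]
```

View pics/side1.png

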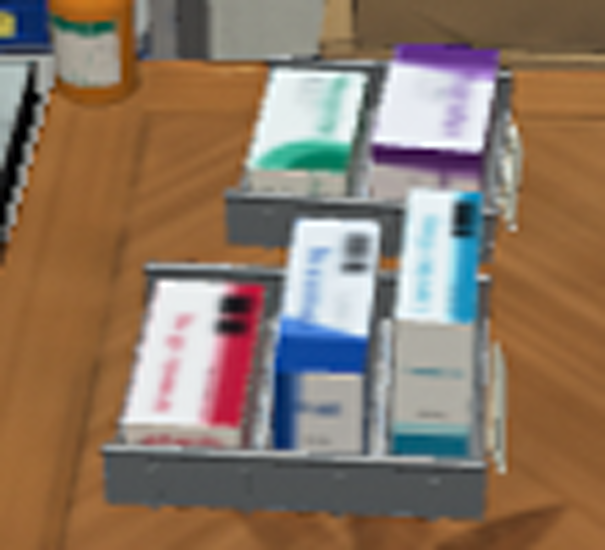

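View pics/top1.png

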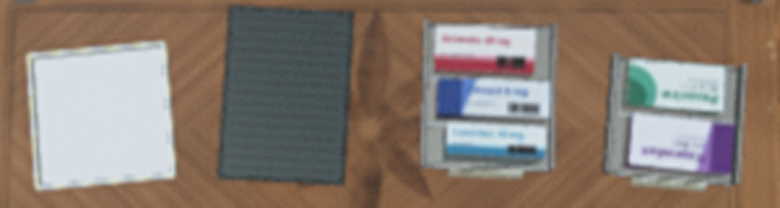

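The side crop shows the lane with red (back), blue and tall (front) cartons, all slightly turned the same way. In the top view the tray is near (178,205), the mat near (250,197) and the lane near (328,198). Depth values match the given heights.

Run:
```python
from h import *
for n in("top","side"):
    W=np.load(n+"0.npy");print(n)
    B=(420,640,-180,-10)
    print("tall",rect(W,B,(69,90)));print("blue",rect(W,B,(51,66)))
    print("red",rect(W,(553,640,-180,-10),(29.,40)))
    m=(W[...,0]>420)&(W[...,0]<640)&(W[...,1]>-180)&(W[...,1]<-10)&(W[...,2]>10)
    print("lane",rect(W,B,(10,100)))
    print("tray rim",rect(W,(420,640,200,390),(9,25)))
    # mat by colour
    img=eyes.get_image(n)["img"].astype(int)
    mk=(img.max(2)<110)&(img[...,0]<=img[...,1]+2)&(W[...,0]>400)&(W[...,0]<660)&(W[...,1]>0)&(W[...,1]<200)&(W[...,2]<15)
    p=W[mk];print("mat",len(p),cv2.minAreaRect(p[:,:2].astype(np.float32)),p[:,2].mean())
```

```text
top
tall (472, array([ 486.1, -101.1,   77.6]), 'c', array([ 486.3, -100.7]), 'size', array([95.4, 30.4]), 'ang', 87.2, 'z50', np.float64(77.6))
blue (621, array([ 527.9, -100. ,   57.7]), 'c', array([510. , -99.8]), 'size', array([110.1,  77.3]), 'ang', 86.9, 'z50', np.float64(57.7))
red (656, array([582.9, -93.9,  33.1]), 'c', array([582.3, -99.7]), 'size', array([132.5,  55.4]), 'ang', 87.5, 'z50', np.float64(32.8))
lane (2268, array([534. , -98.5,  47.4]), 'c', array([535.9, -98.2]), 'size', array([135.3, 153.2]), 'ang', 89.2, 'z50', np.float64(42.2))
tray rim (450, array([524.6, 298.3,  13.5]), 'c', array([532.6, 303.1]), 'size', array([172.7, 214.1]), 'ang', 89.8, 'z50', np.float64(13.5))
mat 3134 ((540.798828125, 105.51191711425781), (127.09781646728516, 177.6216583251953), 86.80113983154297) 3.1854856717893596
side
tall (380, array([486.4, -92.9,  76.6]), 'c', array([486.2, -99. ]), 'size', array([95.9, 29.9]), 'ang', 87.3, 'z50', np.float64(77.0))
blue (570, array([524.1, -88.6,  57.2]), 'c', array([509.3, -98.1]), 'size', array([112.3,  76.5]), 'ang', 87.5, 'z50', np.float64(57.1))
red (558, array([582.3, -90.8,  32.1]), 'c', array([582. , -97.1]), 'size', array([135.3,  48.8]), 'ang', 84.7, 'z50', np.float64(32.2))
lane (2730, array([533.7, -76.8,  40.6]), 'c', array([536.9, -97.3]), 'size', array([137.1, 151.3]), 'ang', 88.7, 'z50', np.float64(32.6))
tray rim (1202, array([523.6, 302. ,  13.1]), 'c', array([548.3, 300.7]), 'size', array([202.6, 155.2]), 'ang', 6.9, 'z50', np.float64(13.1))
mat 4691 ((542.00537109375, 105.76068115234375), (131.6936492919922, 178.108154296875), 86.85437774658203) 2.5227824358122706
```

```bash
cat > go.py <<'E'
import sys; from h import *
from scipy.spatial.transform import Rotation as R
# usage: go.py x y z yaw_deg(of tool y)  -> offset still to go, in the tool's axes
x,y,z,a=map(float,sys.argv[1:5]); o=status.get_obs(); r=R.from_rotvec(o["orientation"])
ya=np.radians(a); ty=[np.cos(ya),np.sin(ya),0]; tz=[0,0,-1]; T=R.from_matrix(np.column_stack([np.cross(ty,tz),ty,tz]))
print("tool d",r.inv().apply(np.array([x,y,z])-o["ee_pos"]).round(1),"rot",(r.inv()*T).as_rotvec().round(3),"| in target axes",T.inv().apply(np.array([x,y,z])-o["ee_pos"]).round(1),
 "t",round(o["t"],2),"F",o["ft_force"].round(1),"w",round(o["width"],1),"g",round(o["grasp_force"],1))
E
python3 - <<'E'
from h import *
for n in("top","side"):
    W=np.load(n+"0.npy");print(n)
    print("blue",rect(W,(507,640,-180,-10),(54,61)))
    img=eyes.get_image(n)["img"]
    x,y,z=W[...,0],W[...,1],W[...,2]
    m=(x>556)&(x<610)&(y>-155)&(y<-41)&(z>28)&(z<37)
    hsv=cv2.cvtColor(img,cv2.COLOR_RGB2HSV)
    m&=(hsv[...,2]>170)|(hsv[...,1]>120)
    p=W[m];print("red",cv2.minAreaRect(p[:,:2].astype(np.float32)),p.mean(0))
    m=(x>420)&(x<640)&(y>200)&(y<390)&(hsv[...,1]<40)&(hsv[...,2]>150)
    k=cv2.morphologyEx(m.astype(np.uint8),cv2.MORPH_OPEN,np.ones((3,3)))
    p=W[(k>0)];print("tray",len(p),cv2.minAreaRect(p[:,:2].astype(np.float32)),p.mean(0))
    print("other",rect(W,(430,640,-370,-200),(40,55)),rect(W,(530,600,-340,-230),(31,36)))
E
python3 go.py 486.3 -99.8 200 -2.8
```

```text
top
blue (477, array([ 530.3, -100.4,   57.5]), 'c', array([ 530., -101.]), 'size', array([110. ,  35.2]), 'ang', 87.6, 'z50', np.float64(57.5))
red ((582.3841552734375, -94.66220092773438), (100.10001373291016, 44.4612922668457), 87.60887908935547) [584.00191293 -92.48517612  32.68594526]
tray 2852 ((518.9253540039062, 291.82916259765625), (139.9473419189453, 141.19850158691406), 5.258482933044434) [518.4576361  292.82345175   4.56590028]
other (787, array([ 488.5, -285.9,   46.7]), 'c', array([ 553.8, -295.7]), 'size', array([109. , 195.5]), 'ang', 78.2, 'z50', np.float64(46.6)) (352, array([ 548. , -283.2,   33.3]), 'c', array([ 550.1, -285.1]), 'size', array([96.8, 39.9]), 'ang', 89.9, 'z50', np.float64(33.2))
side
blue (468, array([530.1, -95.9,  57.2]), 'c', array([530.2, -99.1]), 'size', array([112.3,  34.9]), 'ang', 87.6, 'z50', np.float64(57.2))
red ((582.5303344726562, -94.44483947753906), (103.92167663574219, 44.58708190917969), 87.5208511352539) [583.18546368 -88.7345523   32.05773003]
tray 7485 ((548.4818115234375, 300.3992919921875), (201.30169677734375, 152.24517822265625), 6.715662956237793) [520.80808912 295.35274436   4.45802369]
other (435, array([ 490.9, -281.3,   45.9]), 'c', array([ 553.1, -298.5]), 'size', array([105.8, 194.4]), 'ang', 78.7, 'z50', np.float64(46.0)) (238, array([ 549. , -280.4,   32.3]), 'c', array([ 548.1, -284.8]), 'size', array([97.3, 40.8]), 'ang', 86.2, 'z50', np.float64(32.2))
tool d [-495.1 -588.5   22.7] rot [-0.     0.     1.344] | in target axes [-684.8  350.    22.6] t 0.4 F [-0.1  0.5  0.8] w 88.0 g 0.0
```

Units first: shifts go in shares of 20 cm and turns go in shares of pi rad. So 0.122 rad / 3.1416 = 0.0388.

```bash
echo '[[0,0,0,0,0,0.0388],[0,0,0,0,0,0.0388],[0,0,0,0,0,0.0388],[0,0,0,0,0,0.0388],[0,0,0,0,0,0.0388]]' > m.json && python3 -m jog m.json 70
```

```text
refused: ROWS must be a list holding one list of rows, three levels of brackets. Nothing was moved.
```

Refused on format, not on reach. It needs a list holding one list of rows, three levels of brackets.

```bash
echo '[[[0,0,0,0,0,0.0388],[0,0,0,0,0,0.0388],[0,0,0,0,0,0.0388],[0,0,0,0,0,0.0388],[0,0,0,0,0,0.0388]]]' > m.json && python3 -m jog m.json 70
echo '[[[0,0,0,0,0,0.0388],[0,0,0,0,0,0.0388],[0,0,0,0,0,0.0388],[0,0,0,0,0,0.0388],[0,0,0,0,0,0.0388]]]' > m.json && python3 -m jog m.json
echo '[[[0,0,0,0,0,0.0382],[-0.05,0.025,0,0,0,0],[-0.1,0.05,0,0,0,0],[-0.15,0.075,0,0,0,0],[-0.18,0.09,0,0,0,0]]]' > m.json && python3 -m jog m.json
echo '[[[-0.18,0.09,0,0,0,0],[-0.18,0.09,0,0,0,0],[-0.18,0.09,0,0,0,0],[-0.18,0.09,0,0,0,0],[-0.18,0.09,0,0,0,0]]]' > m.json && python3 -m jog m.json
echo '[[[-0.18,0.09,0,0,0,0],[-0.18,0.09,0,0,0,0],[-0.18,0.09,0,0,0,0],[-0.18,0.09,0,0,0,0],[-0.18,0.09,0,0,0,0]]]' > m.json && python3 -m jog m.json
echo '[[[-0.18,0.09,0,0,0,0],[-0.18,0.09,0,0,0,0],[-0.18,0.09,0,0,0,0],[-0.18,0.09,0,0,0,0],[0,0,0,0,0,0]]]' > m.json && python3 -m jog m.json
python3 go.py 486.3 -99.8 150 -2.6
```

```text
t: 0.82
ee_pos: [170.2, 601.3, 222.7]
orientation: [1.355, 2.834, -0.0]
ft_force: [-0.2, -0.1, -0.2]
width: 70.1
grasp_force: 0.0
t: 1.23
ee_pos: [170.2, 601.4, 222.7]
orientation: [-2.144, -2.297, -0.0]
ft_force: [-1.0, -0.5, -0.4]
width: 69.9
grasp_force: 0.0
t: 1.65
ee_pos: [213.8, 502.6, 222.5]
orientation: [-2.264, -2.178, -0.001]
ft_force: [1.1, -0.1, 0.3]
width: 70.2
grasp_force: 0.0
t: 2.07
ee_pos: [295.7, 317.0, 222.7]
orientation: [2.265, 2.176, 0.0]
ft_force: [1.1, -0.6, 0.4]
width: 70.3
grasp_force: 0.0
t: 2.48
ee_pos: [377.3, 133.2, 222.9]
orientation: [2.266, 2.176, 0.001]
ft_force: [0.4, 0.7, 0.2]
width: 69.9
grasp_force: 0.0
t: 2.9
ee_pos: [445.1, -17.1, 223.2]
orientation: [2.27, 2.167, 0.001]
ft_force: [0.4, 0.7, 0.2]
width: 70.1
grasp_force: 0.0
tool d [-80.6  44.8  73.5] rot [ 0.003  0.002 -0.001] | in target axes [-80.7  44.9  73.2] t 2.9 F [0.4 0.7 0.2] w 70.1 g 0.0
```

In the tool's units: -27 mm / 200 = -0.135, 24 mm / 200 = 0.12.

```bash
echo '[[[-0.135,0.075,0.12,0,0,0],[-0.135,0.075,0.12,0,0,0],[-0.1,0.06,0.1,0,0,0],[-0.035,0.015,0.03,0,0,0],[0,0,0,0,0,0]]]' > m.json && python3 -m jog m.json
python3 go.py 486.3 -99.8 63 -2.6
```

```text
t: 3.32
ee_pos: [483.0, -95.3, 147.2]
orientation: [-2.268, -2.169, 0.003]
ft_force: [-0.1, 0.1, 0.7]
width: 70.0
grasp_force: 0.0
tool d [-4.4  3.8 84.2] rot [-0.003 -0.001  0.001] | in target axes [-4.3  3.5 84.2] t 3.32 F [-0.1  0.1  0.7] w 70.0 g 0.0
```

In the tool's units: 20 mm / 200 = 0.1, 10 mm / 200 = 0.05.

```bash
echo '[[[0,0,0.1,0,0,0],[0,0,0.1,0,0,0],[0,0,0.05,0,0,0],[0,0,0,0,0,0],[0,0,0,0,0,0]]]' > m.json && python3 -m jog m.json
python3 go.py 486.3 -99.8 63 -2.6; python3 go.py 486.3 -99.8 63 -2.6
```

```text
t: 3.73
ee_pos: [483.9, -93.7, 99.3]
orientation: [-2.269, -2.172, 0.0]
ft_force: [0.7, 0.4, 0.8]
width: 70.5
grasp_force: 0.0
tool d [-6.   2.7 36.3] rot [-0.    -0.     0.002] | in target axes [-6.   2.7 36.3] t 3.73 F [0.7 0.4 0.8] w 70.5 g 0.0
tool d [-6.   2.7 36.3] rot [-0.    -0.     0.002] | in target axes [-6.   2.7 36.3] t 3.73 F [0.7 0.4 0.8] w 70.5 g 0.0
```

In the tool's units: 12 mm / 200 = 0.06, 8 mm / 200 = 0.04.

```bash
echo '[[[-0.0275,0.0125,0.06,0,0,0],[0,0,0.06,0,0,0],[0,0,0.04,0,0,0],[0,0,0.02,0,0,0],[0,0,0,0,0,0]]]' > m.json && python3 -m jog m.json
python3 go.py 486.3 -99.8 63 -2.6;  echo '[[[0,0,0,0,0,0]]]' > m.json && python3 -m jog m.json;python3 go.py 486.3 -99.8 63 -2.6
python3 - <<'E'
from h import *
d,W=cloud("side");cv2.imwrite("pics/s2.png",cv2.resize(d["img"][100:240,200:360,::-1],None,fx=4,fy=4,interpolation=cv2.INTER_CUBIC))
E
```

```text
t: 4.15
ee_pos: [486.2, -99.8, 62.7]
orientation: [-2.27, -2.171, 0.0]
ft_force: [-0.8, 0.6, 0.7]
width: 70.2
grasp_force: 0.0
tool d [-0.   0.1 -0.3] rot [-0.001 -0.     0.001] | in target axes [-0.   0.1 -0.3] t 4.15 F [-0.8  0.6  0.7] w 70.2 g 0.0
t: 4.23
ee_pos: [486.6, -99.9, 63.1]
orientation: [2.27, 2.171, 0.0]
ft_force: [-0.0, -0.2, 0.5]
width: 70.0
grasp_force: 0.0
tool d [ 0.1 -0.3  0.1] rot [0.    0.    0.001] | in target axes [ 0.1 -0.3  0.1] t 4.23 F [-0.  -0.2  0.5] w 70.0 g 0.0
```

View pics/s2.png

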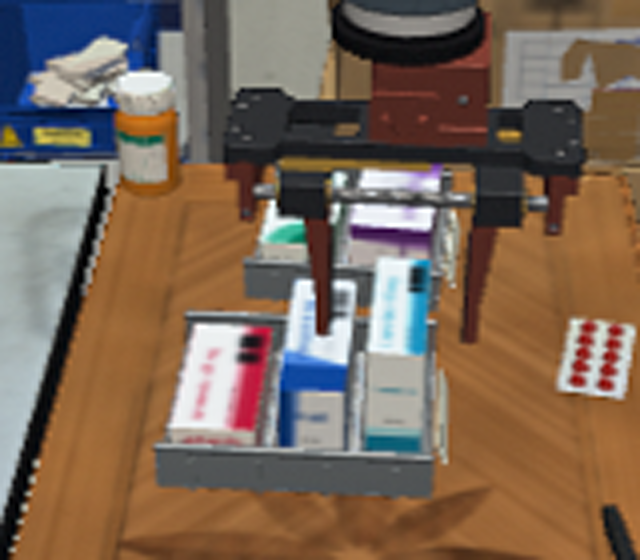

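The fingers straddle the tall carton, and the back fingertip (crop 322,330) hovers over the blue top. I'll close and lift.

In the tool's units: -20 mm / 200 = -0.1, -12 mm / 200 = -0.06.

```bash
echo '[[[0,0,0,0,0,0],[0,0,0,0,0,0],[0,0,0,0,0,0],[0,0,0,0,0,0],[0,0,0,0,0,0]]]' > m.json && python3 -m jog m.json 20
echo '[[[0,0,0,0,0,0],[0,0,0,0,0,0],[0,0,0,0,0,0]]]' > m.json && python3 -m jog m.json; python3 go.py 486.3 -99.8 63 -2.6
echo '[[[0,0,-0.01,0,0,0],[0,0,-0.03,0,0,0],[0,0,-0.06,0,0,0],[0,0,-0.1,0,0,0],[0,0,-0.1,0,0,0]]]' > m.json && python3 -m jog m.json
echo '[[[0,0,-0.1,0,0,0],[0,0,-0.06,0,0,0],[0,0,-0.04,0,0,0],[0,0,0,0,0,0]]]' > m.json && python3 -m jog m.json; python3 go.py 496 108 163 -3.1
```

```text
t: 4.7
ee_pos: [486.5, -100.1, 62.8]
orientation: [2.271, 2.171, 0.0]
ft_force: [0.0, -0.2, 0.3]
width: 40.4
grasp_force: 0.0
t: 4.95
ee_pos: [486.4, -100.1, 62.6]
orientation: [-2.271, -2.171, 0.0]
ft_force: [-0.4, 0.2, 0.7]
width: 29.9
grasp_force: 29.9
tool d [ 0.3 -0.1 -0.4] rot [-0. -0.  0.] | in target axes [ 0.3 -0.1 -0.4] t 4.95 F [-0.4  0.2  0.7] w 29.9 g 29.9
t: 5.37
ee_pos: [485.9, -99.9, 123.3]
orientation: [-2.27, -2.17, 0.001]
ft_force: [0.4, 0.1, -0.5]
width: 29.8
grasp_force: 29.9
t: 5.7
ee_pos: [487.5, -100.3, 164.6]
orientation: [2.269, 2.169, 0.003]
ft_force: [-0.1, -0.1, -1.7]
width: 29.8
grasp_force: 29.9
tool d [208.5  -0.8   1.4] rot [0.003 0.001 0.009] | in target axes [208.5  -2.7   1.6] t 5.7 F [-0.1 -0.1 -1.7] w 29.8 g 29.9
```

In the tool's units: 30 mm / 200 = 0.15, 20 mm / 200 = 0.1, 0.003 rad / 3.1416 = 0.001.

```bash
echo '[[[0.05,0,0,0,0,0.001],[0.1,0,0,0,0,0.001],[0.15,0,0,0,0,0.001],[0.15,0,0,0,0,0],[0.15,0,0,0,0,0]]]' > m.json && python3 -m jog m.json >/dev/null
echo '[[[0.15,0,0,0,0,0],[0.14,0,0,0,0,0],[0.1,0,0,0,0,0],[0.05,0,0,0,0,0],[0,0,0,0,0,0]]]' > m.json && python3 -m jog m.json >/dev/null; echo '[[[0,0,0,0,0,0],[0,0,0,0,0,0]]]' > m.json && python3 -m jog m.json; python3 go.py 496.5 108.1 63.5 -3.2
```

```text
t: 6.7
ee_pos: [496.9, 106.9, 162.2]
orientation: [-2.281, -2.16, 0.002]
ft_force: [-0.0, 0.5, -0.7]
width: 29.7
grasp_force: 29.9
tool d [ 1.3 -0.3 98.7] rot [-0.001  0.001  0.001] | in target axes [ 1.2 -0.5 98.7] t 6.7 F [-0.   0.5 -0.7] w 29.7 g 29.9
```

In the tool's units: 25 mm / 200 = 0.125, 20 mm / 200 = 0.1.

```bash
echo '[[[0.005,0,0.075,0,0,0],[0,0,0.125,0,0,0],[0,0,0.1,0,0,0],[0,0,0.075,0,0,0],[0,0,0.05,0,0,0]]]' > m.json && python3 -m jog m.json >/dev/null; echo '[[[0,0,0.03,0,0,0],[0,0,0.02,0,0,0],[0,0,0.01,0,0,0],[0,0,0,0,0,0],[0,0,0,0,0,0]]]' > m.json && python3 -m jog m.json; python3 go.py 496.5 108.1 63 -3.2
```

```text
t: 7.53
ee_pos: [497.9, 108.7, 66.2]
orientation: [2.28, 2.16, 0.001]
ft_force: [-0.1, 0.2, -0.5]
width: 30.0
grasp_force: 29.9
tool d [-0.6 -1.3  3.2] rot [ 0.001 -0.     0.002] | in target axes [-0.6 -1.3  3.2] t 7.53 F [-0.1  0.2 -0.5] w 30.0 g 29.9
```

In the tool's units: 1.5 mm / 200 = 0.0075, 1 mm / 200 = 0.005.

```bash
echo '[[[0,0,0.0075,0,0,0],[0,0,0.005,0,0,0],[0,0,0.0025,0,0,0],[0,0,0,0,0,0],[0,0,0,0,0,0]]]' > m.json && python3 -m jog m.json; python3 go.py 496.5 108.1 63 -3.2
```

```text
t: 7.95
ee_pos: [497.4, 108.7, 62.7]
orientation: [2.28, 2.161, 0.0]
ft_force: [-0.7, -0.0, -1.7]
width: 29.8
grasp_force: 29.9
tool d [-0.6 -0.9 -0.3] rot [0.    0.    0.002] | in target axes [-0.6 -0.9 -0.3] t 7.95 F [-0.7 -0.  -1.7] w 29.8 g 29.9
```

In the tool's units: 0.4 mm / 200 = 0.002.

```bash
echo '[[[0,0,0.002,0,0,0],[0,0,0,0,0,0],[0,0,0,0,0,0]]]' > m.json && python3 -m jog m.json; echo '[[[0,0,0,0,0,0],[0,0,0,0,0,0],[0,0,0,0,0,0],[0,0,0,0,0,0],[0,0,0,0,0,0]]]' > m.json && python3 -m jog m.json 70
echo '[[[0,0,-0.02,0,0,0],[0,0,-0.06,0,0,0],[0,0,-0.1,0,0,0],[0,0,-0.1,0,0,0],[0,0,-0.1,0,0,0]]]' > m.json && python3 -m jog m.json; python3 go.py 530.1 -100.3 130 -2.5
```

```text
t: 8.2
ee_pos: [497.5, 108.7, 62.6]
orientation: [2.28, 2.161, 0.0]
ft_force: [-1.2, 0.5, 5.6]
width: 29.7
grasp_force: 30.0
t: 8.62
ee_pos: [497.4, 108.6, 62.2]
orientation: [-2.281, -2.161, 0.0]
ft_force: [-0.1, 0.6, 0.1]
width: 59.7
grasp_force: 0.0
t: 9.03
ee_pos: [497.1, 108.6, 139.2]
orientation: [-2.28, -2.16, 0.001]
ft_force: [0.5, 0.2, -0.2]
width: 70.2
grasp_force: 0.0
tool d [-206.8   44.2    9.2] rot [-0.001  0.    -0.01 ] | in target axes [-207.3   42.     9.2] t 9.03 F [ 0.5  0.2 -0.2] w 70.2 g 0.0
```

In the tool's units: -30 mm / 200 = -0.15, -20 mm / 200 = -0.1, -0.01 rad / 3.1416 = -0.0032.

```bash
echo '[[[-0.05,0.01,0,0,0,-0.0032],[-0.1,0.02,0,0,0,0],[-0.15,0.03,0,0,0,0],[-0.15,0.03,0,0,0,0],[-0.15,0.03,0,0,0,0]]]' > m.json && python3 -m jog m.json 62 >/dev/null
echo '[[[-0.15,0.03,0,0,0,0],[-0.14,0.03,0,0,0,0],[-0.1,0.02,0,0,0,0],[-0.045,0.01,0,0,0,0],[0,0,0,0,0,0]]]' > m.json && python3 -m jog m.json >/dev/null; echo '[[[0,0,0.075,0,0,0],[0,0,0.075,0,0,0],[0,0,0,0,0,0]]]' > m.json && python3 -m jog m.json
python3 go.py 530.1 -100.3 39 -2.5
python3 - <<'E'
from h import *
d,W=cloud("side");print("tall",rect(W,(440,640,40,170),(70,90)));
E
```

```text
t: 10.12
ee_pos: [528.2, -98.5, 106.2]
orientation: [-2.266, -2.17, 0.004]
ft_force: [-0.4, 0.6, 0.1]
width: 62.1
grasp_force: 0.0
tool d [-1.8  2.2 67.2] rot [-0.004 -0.001  0.   ] | in target axes [-1.7  2.  67.2] t 10.12 F [-0.4  0.6  0.1] w 62.1 g 0.0
tall (661, array([497.6, 114.2,  77. ]), 'c', array([497.4, 108.1]), 'size', array([96.9, 29.9]), 'ang', 86.8, 'z50', np.float64(77.3))
```

Tall stands on the mat at (497,108), upright. Now the blue one.

In the tool's units: 20 mm / 200 = 0.1, 15 mm / 200 = 0.075.

```bash
echo '[[[-0.0085,0.01,0.05,0,0,0],[0,0,0.1,0,0,0],[0,0,0.075,0,0,0],[0,0,0.045,0,0,0],[0,0,0,0,0,0]]]' > m.json && python3 -m jog m.json >/dev/null;  echo '[[[0,0,0,0,0,0],[0,0,0,0,0,0]]]' > m.json && python3 -m jog m.json; python3 go.py 530.1 -100.3 39 -2.5
```

```text
t: 10.75
ee_pos: [532.7, -101.8, 55.0]
orientation: [2.269, 2.172, 0.001]
ft_force: [1.0, -0.1, 0.1]
width: 62.0
grasp_force: 0.0
tool d [ 1.4 -2.7 16. ] rot [ 0.001  0.    -0.   ] | in target axes [ 1.4 -2.7 16. ] t 10.75 F [ 1.  -0.1  0.1] w 62.0 g 0.0
```

In the tool's units: 6 mm / 200 = 0.03, 5 mm / 200 = 0.025.

```bash
echo '[[[0.006,-0.0115,0.03,0,0,0],[0,0,0.025,0,0,0],[0,0,0.02,0,0,0],[0,0,0.005,0,0,0],[0,0,0,0,0,0]]]' > m.json && python3 -m jog m.json >/dev/null;  echo '[[[0,0,0,0,0,0],[0,0,0,0,0,0]]]' > m.json && python3 -m jog m.json; python3 go.py 530.1 -100.3 39 -2.5
```

```text
t: 11.33
ee_pos: [530.0, -100.6, 38.3]
orientation: [2.27, 2.172, 0.0]
ft_force: [0.1, -0.5, -0.3]
width: 62.3
grasp_force: 0.0
tool d [ 0.3  0.1 -0.7] rot [ 0.  0. -0.] | in target axes [ 0.3  0.1 -0.7] t 11.33 F [ 0.1 -0.5 -0.3] w 62.3 g 0.0
```

In the tool's units: -20 mm / 200 = -0.1, -12 mm / 200 = -0.06.

```bash
echo '[[[0,0,0,0,0,0],[0,0,0,0,0,0],[0,0,0,0,0,0],[0,0,0,0,0,0],[0,0,0,0,0,0]]]' > m.json && python3 -m jog m.json 20 >/dev/null
echo '[[[0,0,0,0,0,0],[0,0,0,0,0,0]]]' > m.json && python3 -m jog m.json; python3 go.py 530 -100.3 39 -2.6
echo '[[[0,0,-0.01,0,0,0],[0,0,-0.03,0,0,0],[0,0,-0.06,0,0,0],[0,0,-0.1,0,0,0],[0,0,-0.1,0,0,0]]]' > m.json && python3 -m jog m.json >/dev/null
echo '[[[0,0,-0.1,0,0,0],[0,0,-0.06,0,0,0],[0,0,-0.04,0,0,0],[0,0,0,0,0,0],[0,0,0,0,0,0]]]' > m.json && python3 -m jog m.json; python3 go.py 586.3 103.1 140 -3.2
```

```text
t: 11.92
ee_pos: [529.8, -100.5, 38.3]
orientation: [2.27, 2.172, 0.0]
ft_force: [0.1, 0.3, 1.1]
width: 34.4
grasp_force: 30.0
tool d [ 0.2  0.2 -0.7] rot [0.    0.    0.001] | in target axes [ 0.2  0.2 -0.7] t 11.92 F [0.1 0.3 1.1] w 34.4 g 30.0
t: 12.75
ee_pos: [529.8, -100.5, 138.4]
orientation: [2.27, 2.172, 0.0]
ft_force: [-0.7, 0.2, -1.6]
width: 35.0
grasp_force: 30.0
tool d [205.9  47.5  -1.6] rot [0.    0.    0.012] | in target axes [206.4  45.   -1.6] t 12.75 F [-0.7  0.2 -1.6] w 35.0 g 30.0
```

In the tool's units: 30 mm / 200 = 0.15, 20 mm / 200 = 0.1, 0.006 rad / 3.1416 = 0.0019.

```bash
echo '[[[0.05,0.01,0,0,0,0.0019],[0.1,0.02,0,0,0,0.0019],[0.15,0.035,0,0,0,0],[0.15,0.035,0,0,0,0],[0.15,0.035,0,0,0,0]]]' > m.json && python3 -m jog m.json >/dev/null
echo '[[[0.15,0.035,0,0,0,0],[0.14,0.03,0,0,0,0],[0.1,0.02,0,0,0,0],[0.04,0.005,0,0,0,0],[0,0,0,0,0,0]]]' > m.json && python3 -m jog m.json >/dev/null; echo '[[[0,0,0.1,0,0,0],[0,0,0.1,0,0,0],[0,0,0.05,0,0,0],[0,0,0,0,0,0],[0,0,0,0,0,0]]]' > m.json && python3 -m jog m.json >/dev/null;  echo '[[[0,0,0,0,0,0],[0,0,0,0,0,0]]]' > m.json && python3 -m jog m.json; python3 go.py 586.3 103.1 38.5 -3.2
```

```text
t: 14.17
ee_pos: [586.8, 102.5, 89.3]
orientation: [2.283, 2.157, 0.002]
ft_force: [-0.2, -0.1, -0.9]
width: 34.7
grasp_force: 30.0
tool d [ 0.6 -0.6 50.8] rot [ 0.002 -0.    -0.001] | in target axes [ 0.6 -0.5 50.8] t 14.17 F [-0.2 -0.1 -0.9] w 34.7 g 30.0
```

In the tool's units: 15 mm / 200 = 0.075, 12 mm / 200 = 0.06.

```bash
echo '[[[0,0,0.06,0,0,0],[0,0,0.075,0,0,0],[0,0,0.05,0,0,0],[0,0,0.035,0,0,0],[0,0,0.02,0,0,0]]]' > m.json && python3 -m jog m.json >/dev/null; echo '[[[0,0,0.005,0,0,0],[0,0,0,0,0,0],[0,0,0,0,0,0],[0,0,0,0,0,0]]]' > m.json && python3 -m jog m.json; python3 go.py 586.3 103.1 38.5 -3.2
```

```text
t: 14.92
ee_pos: [586.5, 102.8, 39.8]
orientation: [2.282, 2.158, 0.001]
ft_force: [-0.9, -0.4, -0.1]
width: 34.7
grasp_force: 30.0
tool d [ 0.3 -0.2  1.3] rot [ 0.001 -0.    -0.   ] | in target axes [ 0.3 -0.2  1.3] t 14.92 F [-0.9 -0.4 -0.1] w 34.7 g 30.0
```

Release, lift and head for the red one; its carton is re-measured on the way.

In the tool's units: 0.8 mm / 200 = 0.004, 0.6 mm / 200 = 0.003.

```bash
echo '[[[0,0,0.004,0,0,0],[0,0,0.003,0,0,0],[0,0,0,0,0,0],[0,0,0,0,0,0]]]' > m.json && python3 -m jog m.json; echo '[[[0,0,0,0,0,0],[0,0,0,0,0,0],[0,0,0,0,0,0],[0,0,0,0,0,0]]]' > m.json && python3 -m jog m.json 62 >/dev/null
echo '[[[0,0,-0.02,0,0,0],[0,0,-0.06,0,0,0],[0,0,-0.1,0,0,0],[0,0,-0.1,0,0,0],[0,0,-0.1,0,0,0]]]' > m.json && python3 -m jog m.json >/dev/null;echo '[[[0,0,-0.05,0,0,0],[0,0,0,0,0,0],[0,0,0,0,0,0]]]' > m.json && python3 -m jog m.json
python3 - <<'E'
from h import *
for n in("side","top"):
    d,W=cloud(n); x,y,z=[W[...,i] for i in range(3)]
    print(n,"tall",rect(W,(440,640,40,170),(70,90)),"blue",rect(W,(550,640,40,170),(52,65)))
    hsv=cv2.cvtColor(d["img"],cv2.COLOR_RGB2HSV)
    m=(x>550)&(x<612)&(y>-155)&(y<-41)&(z>28)&(z<37)&((hsv[...,2]>170)|(hsv[...,1]>120))
    p=W[m];print("red",cv2.minAreaRect(p[:,:2].astype(np.float32)),np.median(p[:,2]))
E
python3 go.py 582.5 -95 118 -2.5
```

```text
t: 15.25
ee_pos: [586.4, 102.8, 38.3]
orientation: [2.282, 2.158, 0.001]
ft_force: [-1.8, 1.0, 4.2]
width: 34.7
grasp_force: 30.0
t: 16.25
ee_pos: [586.3, 102.7, 124.5]
orientation: [2.282, 2.158, 0.002]
ft_force: [-0.4, -0.4, -0.9]
width: 61.8
grasp_force: 0.0
side tall (659, array([497.6, 113.7,  77.1]), 'c', array([497.4, 108. ]), 'size', array([97.5, 30. ]), 'ang', 86.8, 'z50', np.float64(77.4)) blue (849, array([587. , 107.7,  57.1]), 'c', array([587.3, 102.5]), 'size', array([111.5,  35.3]), 'ang', 86.8, 'z50', np.float64(57.2))
red ((593.1669921875, -94.18038177490234), (32.03540802001953, 106.21365356445312), 4.1896748542785645) 32.19883153645765
top tall 0 blue 0
red ((582.4835815429688, -95.00090026855469), (99.69913482666016, 44.92083740234375), 87.7757568359375) 32.82319346790687
tool d [-197.4    8.2    5.1] rot [-0.001  0.    -0.012] | in target axes [-197.5    5.8    5. ] t 16.35 F [0.7 0.1 0.2] w 61.9 g 0.0
```

In the tool's units: -30 mm / 200 = -0.15, -20 mm / 200 = -0.1, -0.012 rad / 3.1416 = -0.0038.

```bash
echo '[[[-0.05,0,0,0,0,-0.0038],[-0.1,0.005,0,0,0,0],[-0.15,0.005,0,0,0,0],[-0.15,0.005,0,0,0,0],[-0.15,0.005,0,0,0,0]]]' > m.json && python3 -m jog m.json 60 >/dev/null
echo '[[[-0.15,0.005,0,0,0,0],[-0.13,0.005,0,0,0,0],[-0.07,0,0,0,0,0],[-0.035,0,0,0,0,0],[0,0,0,0,0,0]]]' > m.json && python3 -m jog m.json >/dev/null; echo '[[[0,0,0.1,0,0,0],[0,0,0.1,0,0,0],[0,0,0.05,0,0,0],[0,0,0,0,0,0],[0,0,0,0,0,0]]]' > m.json && python3 -m jog m.json >/dev/null;  echo '[[[0,0,0,0,0,0],[0,0,0,0,0,0]]]' > m.json && python3 -m jog m.json; python3 go.py 582.5 -94.8 14 -2.4
```

```text
t: 17.77
ee_pos: [584.1, -94.1, 74.9]
orientation: [2.268, 2.172, 0.002]
ft_force: [0.0, -0.3, -0.5]
width: 60.1
grasp_force: 0.0
tool d [-0.8 -1.7 60.9] rot [ 0.002  0.    -0.002] | in target axes [-0.8 -1.6 60.9] t 17.77 F [ 0.  -0.3 -0.5] w 60.1 g 0.0
```

In the tool's units: 18 mm / 200 = 0.09, 15 mm / 200 = 0.075.

```bash
echo '[[[-0.0035,-0.0075,0.06,0,0,0],[0,0,0.09,0,0,0],[0,0,0.075,0,0,0],[0,0,0.05,0,0,0],[0,0,0.025,0,0,0]]]' > m.json && python3 -m jog m.json >/dev/null;echo '[[[0,0,0,0,0,0],[0,0,0,0,0,0],[0,0,0,0,0,0]]]' > m.json && python3 -m jog m.json; python3 go.py 582.5 -94.8 14 -2.4
```

```text
t: 18.43
ee_pos: [582.3, -95.1, 14.5]
orientation: [2.269, 2.171, 0.001]
ft_force: [0.4, -0.3, 1.1]
width: 59.9
grasp_force: 0.0
tool d [0.3 0.2 0.5] rot [ 0.001  0.    -0.002] | in target axes [0.3 0.2 0.5] t 18.43 F [ 0.4 -0.3  1.1] w 59.9 g 0.0
```

In the tool's units: -25 mm / 200 = -0.125, -20 mm / 200 = -0.1, -0.235 rad / 3.1416 = -0.0748.

```bash
echo '[[[0,0,0,0,0,0],[0,0,0,0,0,0],[0,0,0,0,0,0],[0,0,0,0,0,0],[0,0,0,0,0,0]]]' > m.json && python3 -m jog m.json 30 >/dev/null
echo '[[[0,0,0,0,0,0],[0,0,-0.01,0,0,0],[0,0,-0.03,0,0,0],[0,0,-0.06,0,0,0],[0,0,-0.1,0,0,0]]]' > m.json && python3 -m jog m.json 
echo '[[[0,0,-0.125,0,0,0],[0,0,-0.125,0,0,0],[0,0,-0.125,0,0,0],[0,0,-0.075,0,0,0],[0,0,-0.04,0,0,0]]]' > m.json && python3 -m jog m.json >/dev/null; echo '[[[0,0,0,0,0,0.0318],[0,0,0,0,0,-0.0748],[0,0,0,0,0,0],[0,0,0,0,0,0]]]' > m.json && python3 -m jog m.json; python3 go.py 518.9 291.8 150 5.3
```

```text
t: 19.27
ee_pos: [580.3, -94.8, 53.3]
orientation: [-2.268, -2.17, 0.003]
ft_force: [0.5, 0.2, -0.5]
width: 44.9
grasp_force: 30.0
t: 20.02
ee_pos: [581.3, -94.9, 151.8]
orientation: [-2.244, -2.198, 0.001]
ft_force: [0.1, 0.2, -0.8]
width: 45.1
grasp_force: 30.0
tool d [385.3 -70.4   1.9] rot [-0.001 -0.    -0.113] | in target axes [390.8 -26.5   1.8] t 20.02 F [ 0.1  0.2 -0.8] w 45.1 g 30.0
```

In the tool's units: 30 mm / 200 = 0.15, 20 mm / 200 = 0.1, -0.06 rad / 3.1416 = -0.0191.

```bash
echo '[[[0,0,0,0,0,-0.0191],[0,0,0,0,0,-0.0169],[0.05,-0.005,0,0,0,0],[0.1,-0.005,0,0,0,0],[0.15,-0.01,0,0,0,0]]]' > m.json && python3 -m jog m.json >/dev/null
echo '[[[0.175,-0.01,0,0,0,0],[0.175,-0.01,0,0,0,0],[0.175,-0.015,0,0,0,0],[0.175,-0.015,0,0,0,0],[0.175,-0.015,0,0,0,0]]]' > m.json && python3 -m jog m.json >/dev/null
echo '[[[0.175,-0.01,0,0,0,0],[0.175,-0.01,0,0,0,0],[0.175,-0.01,0,0,0,0],[0.15,-0.01,0,0,0,0],[0.075,-0.005,0,0,0,0]]]' > m.json && python3 -m jog m.json >/dev/null
echo '[[[0.03,-0.0025,0,0,0,0],[0,0,0.1,0,0,0],[0,0,0.15,0,0,0],[0,0,0.1,0,0,0],[0,0,0.05,0,0,0]]]' > m.json && python3 -m jog m.json >/dev/null
echo '[[[0,0,0,0,0,0],[0,0,0,0,0,0],[0,0,0,0,0,0]]]' > m.json && python3 -m jog m.json; python3 go.py 518.9 291.8 15 5.3
```

```text
t: 21.93
ee_pos: [519.6, 291.8, 73.0]
orientation: [2.115, 2.322, 0.002]
ft_force: [-0.2, 0.2, -0.6]
width: 44.8
grasp_force: 30.0
tool d [ 0.1 -0.8 58. ] rot [ 0.002 -0.001  0.   ] | in target axes [ 0.1 -0.7 58. ] t 21.93 F [-0.2  0.2 -0.6] w 44.8 g 30.0
```

Before lowering I measure the tray more precisely from rim colour contours in the side view and look once.

Run:
```python
from h import *
d,W=cloud("side");cv2.imwrite("pics/s3.png",cv2.resize(d["img"][200:420,180:420,::-1],None,fx=2.5,fy=2.5))
W=np.load("top0.npy");x,y,z=[W[...,i] for i in range(3)]
m=(abs(x-519)<80)&(abs(y-292)<80)&(z>9)&(z<20)
p=W[m];print(len(p),p[:,:2].min(0),p[:,:2].max(0),cv2.minAreaRect(p[:,:2].astype(np.float32)))
W=np.load("side0.npy");x,y,z=[W[...,i] for i in range(3)]
m=(abs(x-519)<80)&(abs(y-292)<80)&(z>9)&(z<20);p=W[m];print(len(p),cv2.minAreaRect(p[:,:2].astype(np.float32)))
```

```text
425 [443.5861923  217.27234984] [595.11091556 368.10487371] ((520.6405639648438, 292.3224182128906), (142.9459228515625, 141.84893798828125), 5.49479866027832)
1147 ((518.6888427734375, 291.2860107421875), (139.40225219726562, 143.65846252441406), 5.600362777709961)
```

View pics/s3.png

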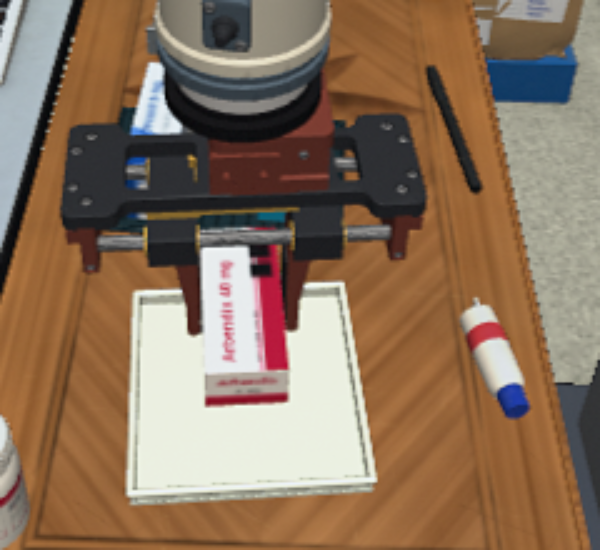

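Red carton is held above the tray's middle (crop about 245,330), with the tray clear; the tray centre is confirmed at (519,292), yaw 5.5°. Lower.

In the tool's units: 18 mm / 200 = 0.09, 13 mm / 200 = 0.065.

```bash
echo '[[[0,0,0.06,0,0,0],[0,-0.0025,0.09,0,0,0],[0,0,0.065,0,0,0],[0,0,0.04,0,0,0],[0,0,0.02,0,0,0]]]' > m.json && python3 -m jog m.json >/dev/null;echo '[[[0,0,0.0075,0,0,0],[0,0,0,0,0,0],[0,0,0,0,0,0],[0,0,0,0,0,0]]]' > m.json && python3 -m jog m.json; python3 go.py 519 291.8 14.5 5.3
```

```text
t: 22.73
ee_pos: [518.7, 292.0, 16.0]
orientation: [2.114, 2.323, 0.002]
ft_force: [-0.2, 0.5, -1.2]
width: 44.8
grasp_force: 30.0
tool d [-0.3  0.3  1.5] rot [ 0.001 -0.     0.002] | in target axes [-0.3  0.3  1.5] t 22.73 F [-0.2  0.5 -1.2] w 44.8 g 30.0
```

In the tool's units: 0.8 mm / 200 = 0.004, 0.6 mm / 200 = 0.003.

```bash
echo '[[[0,0,0.004,0,0,0],[0,0,0.003,0,0,0],[0,0,0.002,0,0,0],[0,0,0,0,0,0],[0,0,0,0,0,0]]]' > m.json && python3 -m jog m.json; echo '[[[0,0,0,0,0,0],[0,0,0,0,0,0],[0,0,0,0,0,0],[0,0,0,0,0,0]]]' > m.json && python3 -m jog m.json 62 >/dev/null
echo '[[[0,0,-0.02,0,0,0],[0,0,-0.06,0,0,0],[0,0,-0.125,0,0,0],[0,0,-0.15,0,0,0],[0,0,-0.15,0,0,0]]]' > m.json && python3 -m jog m.json >/dev/null;echo '[[[0,0,-0.075,0,0,0],[0,0,-0.025,0,0,0.0223],[0,0,0,0,0,0.0255],[0,0,0,0,0,0],[0,0,0,0,0,0]]]' > m.json && python3 -m jog m.json
python3 go.py 586.4 102.6 125 -3.2
```

```text
t: 23.15
ee_pos: [518.5, 291.9, 14.5]
orientation: [2.114, 2.323, 0.001]
ft_force: [-2.0, -0.2, 6.3]
width: 44.5
grasp_force: 30.0
t: 24.32
ee_pos: [518.2, 291.8, 135.4]
orientation: [2.28, 2.161, 0.001]
ft_force: [-0.2, 0.8, 0.3]
width: 62.2
grasp_force: 0.0
tool d [-185.3   78.2   10.4] rot [ 0.001 -0.     0.002] | in target axes [-185.1   78.7   10.4] t 24.32 F [-0.2  0.8  0.3] w 62.2 g 0.0
```

In the tool's units: -33 mm / 200 = -0.165, -30 mm / 200 = -0.15.

```bash
echo '[[[-0.05,0.02,0,0,0,0],[-0.1,0.045,0,0,0,0],[-0.15,0.065,0,0,0,0],[-0.165,0.07,0,0,0,0],[-0.165,0.07,0,0,0,0]]]' > m.json && python3 -m jog m.json >/dev/null
echo '[[[-0.15,0.065,0,0,0,0],[-0.1,0.04,0,0,0,0],[-0.045,0.02,0,0,0,0],[0,0,0.075,0,0,0],[0,0,0.1,0,0,0]]]' > m.json && python3 -m jog m.json >/dev/null;echo '[[[0,0,0,0,0,0],[0,0,0,0,0,0],[0,0,0,0,0,0]]]' > m.json && python3 -m jog m.json
python3 go.py 586.4 102.8 38.5 -3.2
python3 - <<'E'
from h import *
for n in("side","top"):
    d,W=cloud(n); print(n,"red",rect(W,(450,585,225,355),(28,40)))
E
```

```text
t: 25.4
ee_pos: [586.7, 103.0, 100.0]
orientation: [-2.282, -2.16, 0.0]
ft_force: [-0.8, 0.3, 0.7]
width: 62.2
grasp_force: 0.0
tool d [-0.2 -0.3 61.5] rot [-0.    -0.     0.001] | in target axes [-0.2 -0.3 61.5] t 25.4 F [-0.8  0.3  0.7] w 62.2 g 0.0
side red (1801, array([519.3, 296.6,  32.5]), 'c', array([519.6, 292. ]), 'size', array([ 45.1, 102.2]), 'ang', 5.1, 'z50', np.float64(32.5))
top red (656, array([519.6, 291.9,  33.4]), 'c', array([519.8, 292.2]), 'size', array([ 46. , 100.6]), 'ang', 5.5, 'z50', np.float64(33.4))
```

Red lies flat in the tray's centre. Now blue back.

In the tool's units: 18 mm / 200 = 0.09, 16 mm / 200 = 0.08.

```bash
echo '[[[0,0,0.06,0,0,0],[0,0,0.09,0,0,0],[0,0,0.08,0,0,0],[0,0,0.05,0,0,0],[0,0,0.025,0,0,0]]]' > m.json && python3 -m jog m.json >/dev/null;echo '[[[0,0,0,0,0,0],[0,0,0,0,0,0],[0,0,0,0,0,0]]]' > m.json && python3 -m jog m.json; python3 go.py 586.4 102.8 38.5 -3.2
echo '[[[0,0,0,0,0,0],[0,0,0,0,0,0],[0,0,0,0,0,0],[0,0,0,0,0,0],[0,0,0,0,0,0]]]' > m.json && python3 -m jog m.json 20 >/dev/null
echo '[[[0,0,0,0,0,0],[0,0,-0.01,0,0,0],[0,0,-0.03,0,0,0],[0,0,-0.06,0,0,0],[0,0,-0.1,0,0,0]]]' > m.json && python3 -m jog m.json >/dev/null
echo '[[[0,0,-0.125,0,0,0],[0,0,-0.1,0,0,0],[0,0,-0.05,0,0,0],[0,0,-0.025,0,0,-0.0038],[0,0,0,0,0,0]]]' > m.json && python3 -m jog m.json ; python3 go.py 529.9 -100.4 138 -2.6
```

```text
t: 26.17
ee_pos: [587.3, 102.7, 39.3]
orientation: [2.282, 2.158, 0.002]
ft_force: [0.0, -0.8, 0.5]
width: 62.0
grasp_force: 0.0
tool d [ 0.  -0.9  0.8] rot [ 0.001 -0.    -0.   ] | in target axes [ 0.  -0.9  0.8] t 26.17 F [ 0.  -0.8  0.5] w 62.0 g 0.0
t: 27.42
ee_pos: [587.2, 102.7, 139.9]
orientation: [2.268, 2.172, 0.003]
ft_force: [0.3, -0.5, -0.4]
width: 34.8
grasp_force: 30.0
tool d [-205.4  -48.5    1.7] rot [ 0.002 -0.     0.002] | in target axes [-205.5  -48.1    1.9] t 27.42 F [ 0.3 -0.5 -0.4] w 34.8 g 30.0
```

In the tool's units: -30 mm / 200 = -0.15, -20 mm / 200 = -0.1, 0.002 rad / 3.1416 = 0.0006.

```bash
echo '[[[-0.05,-0.01,0,0,0,0.0006],[-0.1,-0.025,0,0,0,0],[-0.15,-0.035,0,0,0,0],[-0.15,-0.035,0,0,0,0],[-0.15,-0.035,0,0,0,0]]]' > m.json && python3 -m jog m.json >/dev/null
echo '[[[-0.15,-0.035,0,0,0,0],[-0.14,-0.035,0,0,0,0],[-0.09,-0.02,0,0,0,0],[-0.045,-0.01,0,0,0,0],[0,0,0.05,0,0,0]]]' > m.json && python3 -m jog m.json >/dev/null; echo '[[[0,0,0.1,0,0,0],[0,0,0.05,0,0,0],[0,0,0,0,0,0],[0,0,0,0,0,0],[0,0,0,0,0,0]]]' > m.json && python3 -m jog m.json;  python3 go.py 529.9 -100.4 39 -2.6
```

```text
t: 28.67
ee_pos: [529.6, -99.3, 98.6]
orientation: [-2.271, -2.171, 0.0]
ft_force: [-0.2, -0.3, 0.1]
width: 34.3
grasp_force: 30.0
tool d [-1.1  0.3 59.6] rot [-0. -0.  0.] | in target axes [-1.1  0.3 59.6] t 28.67 F [-0.2 -0.3  0.1] w 34.3 g 30.0
```

In the tool's units: 18 mm / 200 = 0.09, 14 mm / 200 = 0.07.

```bash
echo '[[[-0.005,0.0015,0.05,0,0,0],[0,0,0.09,0,0,0],[0,0,0.07,0,0,0],[0,0,0.045,0,0,0],[0,0,0.02,0,0,0]]]' > m.json && python3 -m jog m.json >/dev/null;echo '[[[0,0,0.01,0,0,0],[0,0,0,0,0,0],[0,0,0,0,0,0],[0,0,0,0,0,0]]]' > m.json && python3 -m jog m.json; python3 go.py 529.9 -100.4 39.3 -2.6
```

```text
t: 29.42
ee_pos: [530.1, -101.1, 42.2]
orientation: [2.271, 2.169, 0.001]
ft_force: [-0.4, -0.1, -1.1]
width: 34.9
grasp_force: 30.0
tool d [ 0.7 -0.3  2.9] rot [ 0.001  0.    -0.001] | in target axes [ 0.7 -0.3  2.9] t 29.42 F [-0.4 -0.1 -1.1] w 34.9 g 30.0
```

In the tool's units: 1.4 mm / 200 = 0.007, 0.9 mm / 200 = 0.0045.

```bash
echo '[[[0.0015,-0.001,0.007,0,0,0],[0,0,0.0045,0,0,0],[0,0,0.0025,0,0,0],[0,0,0,0,0,0],[0,0,0,0,0,0]]]' > m.json && python3 -m jog m.json; python3 go.py 529.9 -100.4 39.3 -2.6
```

```text
t: 29.83
ee_pos: [529.4, -100.7, 38.8]
orientation: [2.272, 2.17, 0.0]
ft_force: [-0.3, -0.4, 0.3]
width: 34.8
grasp_force: 30.0
tool d [ 0.3  0.4 -0.5] rot [ 0.     0.    -0.001] | in target axes [ 0.3  0.4 -0.5] t 29.83 F [-0.3 -0.4  0.3] w 34.8 g 30.0
```

In the tool's units: 0.5 mm / 200 = 0.0025, 0.3 mm / 200 = 0.0015.

```bash
echo '[[[0,0,0.0025,0,0,0],[0,0,0.0015,0,0,0],[0,0,0,0,0,0],[0,0,0,0,0,0]]]' > m.json && python3 -m jog m.json; echo '[[[0,0,0,0,0,0],[0,0,0,0,0,0],[0,0,0,0,0,0],[0,0,0,0,0,0]]]' > m.json && python3 -m jog m.json 62 >/dev/null
echo '[[[0,0,-0.02,0,0,0],[0,0,-0.06,0,0,0],[0,0,-0.125,0,0,0],[0,0,-0.15,0,0,0],[0,0,-0.1,0,0,0]]]' > m.json && python3 -m jog m.json >/dev/null;echo '[[[0,0,-0.05,0,0,0],[0,0,0,0,0,-0.0032],[0,0,0,0,0,0],[0,0,0,0,0,0]]]' > m.json && python3 -m jog m.json
python3 go.py 497.4 108.6 138 -3.2
```

```text
t: 30.17
ee_pos: [529.5, -100.7, 38.8]
orientation: [2.272, 2.17, 0.0]
ft_force: [-2.6, 0.1, 9.7]
width: 34.9
grasp_force: 30.0
t: 31.25
ee_pos: [528.6, -100.5, 138.0]
orientation: [-2.26, -2.18, 0.001]
ft_force: [-0.4, 0.0, -0.5]
width: 62.1
grasp_force: 0.0
tool d [ 2.078e+02 -3.870e+01  2.000e-01] rot [-0.002 -0.     0.02 ] | in target axes [207.  -42.8   0. ] t 31.25 F [-0.4  0.  -0.5] w 62.1 g 0.0
```

In the tool's units: 30 mm / 200 = 0.15, 20 mm / 200 = 0.1, 0.02 rad / 3.1416 = 0.0064.

```bash
echo '[[[0,0,0,0,0,0.0064],[0.05,-0.01,0,0,0,0],[0.1,-0.02,0,0,0,0],[0.15,-0.03,0,0,0,0],[0.15,-0.03,0,0,0,0]]]' > m.json && python3 -m jog m.json 66 >/dev/null
echo '[[[0.15,-0.03,0,0,0,0],[0.15,-0.03,0,0,0,0],[0.14,-0.03,0,0,0,0],[0.1,-0.02,0,0,0,0],[0.045,-0.01,0,0,0,0]]]' > m.json && python3 -m jog m.json >/dev/null; echo '[[[0,0,0.05,0,0,0],[0,0,0.075,0,0,0],[0,0,0.05,0,0,0],[0,0,0,0,0,0],[0,0,0,0,0,0]]]' > m.json && python3 -m jog m.json >/dev/null; echo '[[[0,0,0,0,0,0],[0,0,0,0,0,0]]]' > m.json && python3 -m jog m.json; python3 go.py 497.4 108.6 63 -3.2
python3 - <<'E'
from h import *
for n in("side","top"):
    d,W=cloud(n); print(n,"blue",rect(W,(490,600,-170,-40),(53,64)))
E
```

```text
t: 32.67
ee_pos: [499.5, 108.0, 104.4]
orientation: [2.283, 2.157, 0.001]
ft_force: [0.2, -0.5, -0.4]
width: 65.7
grasp_force: 0.0
tool d [ 0.5 -2.2 41.4] rot [ 0.001 -0.    -0.001] | in target axes [ 0.5 -2.2 41.4] t 32.67 F [ 0.2 -0.5 -0.4] w 65.7 g 0.0
side blue (160, array([528.3, -75.9,  57. ]), 'c', array([527.9, -99.9]), 'size', array([ 28.5, 111.6]), 'ang', 1.2, 'z50', np.float64(57.1))
top blue (573, array([ 530.7, -100.7,   57.9]), 'c', array([ 530.7, -101.2]), 'size', array([110.2,  36.1]), 'ang', 87.3, 'z50', np.float64(57.8))
```

Blue is back at its place (530.7,-101). Now the tall carton.

Units first: shifts go in shares of 20 cm and turns go in shares of pi rad. So 13 mm / 200 = 0.065, 10 mm / 200 = 0.05.

```bash
echo '[[[0.0025,-0.01,0.05,0,0,0],[0,0,0.065,0,0,0],[0,0,0.05,0,0,0],[0,0,0.03,0,0,0],[0,0,0.01,0,0,0]]]' > m.json && python3 -m jog m.json >/dev/null;echo '[[[0,0,0,0,0,0],[0,0,0,0,0,0],[0,0,0,0,0,0]]]' > m.json && python3 -m jog m.json; python3 go.py 497.4 108.6 62.7 -3.2
echo '[[[0,0,0,0,0,0],[0,0,0,0,0,0],[0,0,0,0,0,0],[0,0,0,0,0,0],[0,0,0,0,0,0]]]' > m.json && python3 -m jog m.json 20 >/dev/null
echo '[[[0,0,0,0,0,0],[0,0,0,0,0,0],[0,0,-0.01,0,0,0],[0,0,-0.03,0,0,0],[0,0,-0.06,0,0,0]]]' > m.json && python3 -m jog m.json
echo '[[[0,0,-0.1,0,0,0],[0,0,-0.125,0,0,0],[0,0,-0.1,0,0,0],[0,0,-0.05,0,0,-0.0032],[0,0,-0.025,0,0,0]]]' > m.json && python3 -m jog m.json >/dev/null; echo '[[[0,0,0,0,0,0],[0,0,0,0,0,0]]]' > m.json && python3 -m jog m.json; python3 go.py 486.4 -100.1 160 -2.6
```

```text
t: 33.43
ee_pos: [497.4, 109.1, 63.3]
orientation: [2.282, 2.158, 0.001]
ft_force: [-0.0, -0.3, -0.1]
width: 65.8
grasp_force: 0.0
tool d [-0.5 -0.   0.6] rot [ 0.001 -0.    -0.   ] | in target axes [-0.5 -0.   0.6] t 33.43 F [-0.  -0.3 -0.1] w 65.8 g 0.0
t: 34.27
ee_pos: [496.1, 108.8, 82.5]
orientation: [-2.282, -2.158, 0.003]
ft_force: [-0.4, -0.5, -1.0]
width: 29.9
grasp_force: 30.0
t: 34.85
ee_pos: [496.6, 108.9, 162.4]
orientation: [-2.272, -2.169, 0.001]
ft_force: [-0.5, -0.9, -0.1]
width: 29.9
grasp_force: 30.0
tool d [-209.2   -0.6    2.5] rot [-0.001  0.    -0.001] | in target axes [-209.2   -0.7    2.4] t 34.85 F [-0.5 -0.9 -0.1] w 29.9 g 30.0
```

In the tool's units: -30 mm / 200 = -0.15, -20 mm / 200 = -0.1.

```bash
echo '[[[-0.05,0,0,0,0,0],[-0.1,0,0,0,0,0],[-0.15,0,0,0,0,0],[-0.15,0,0,0,0,0],[-0.15,0,0,0,0,0]]]' > m.json && python3 -m jog m.json >/dev/null
echo '[[[-0.15,0,0,0,0,0],[-0.15,0,0,0,0,0],[-0.1,0,0,0,0,0],[-0.045,-0.0025,0,0,0,0],[0,0,0.05,0,0,0]]]' > m.json && python3 -m jog m.json >/dev/null; echo '[[[0,0,0.1,0,0,0],[0,0,0.075,0,0,0],[0,0,0.025,0,0,0],[0,0,0,0,0,0],[0,0,0,0,0,0]]]' > m.json && python3 -m jog m.json >/dev/null;echo '[[[0,0,0,0,0,0],[0,0,0,0,0,0]]]' > m.json && python3 -m jog m.json;  python3 go.py 486.4 -100.1 63.2 -2.6
```

```text
t: 36.27
ee_pos: [487.6, -99.6, 113.7]
orientation: [2.271, 2.17, 0.001]
ft_force: [0.3, -0.5, -0.7]
width: 29.6
grasp_force: 30.0
tool d [-0.6 -1.2 50.5] rot [ 0.001  0.    -0.   ] | in target axes [-0.6 -1.2 50.5] t 36.27 F [ 0.3 -0.5 -0.7] w 29.6 g 30.0
```

In the tool's units: 14 mm / 200 = 0.07, 12 mm / 200 = 0.06.

```bash
echo '[[[-0.0025,-0.005,0.04,0,0,0],[0,0,0.07,0,0,0],[0,0,0.06,0,0,0],[0,0,0.04,0,0,0],[0,0,0.02,0,0,0]]]' > m.json && python3 -m jog m.json >/dev/null;echo '[[[0,0,0.005,0,0,0],[0,0,0,0,0,0],[0,0,0,0,0,0],[0,0,0,0,0,0]]]' > m.json && python3 -m jog m.json; python3 go.py 486.4 -100.1 63.2 -2.6
```

```text
t: 37.02
ee_pos: [486.4, -100.3, 66.5]
orientation: [2.271, 2.169, 0.001]
ft_force: [-0.9, -0.4, -0.1]
width: 30.2
grasp_force: 30.0
tool d [0.2 0.  3.3] rot [ 0.001  0.    -0.001] | in target axes [0.2 0.  3.3] t 37.02 F [-0.9 -0.4 -0.1] w 30.2 g 30.0
```

In the tool's units: 1.4 mm / 200 = 0.007, 1 mm / 200 = 0.005.

```bash
echo '[[[0,0,0.007,0,0,0],[0,0,0.005,0,0,0],[0,0,0.0035,0,0,0],[0,0,0,0,0,0],[0,0,0,0,0,0]]]' > m.json && python3 -m jog m.json; python3 go.py 486.4 -100.1 63.2 -2.6
```

```text
t: 37.43
ee_pos: [486.1, -100.3, 63.0]
orientation: [2.272, 2.17, 0.0]
ft_force: [0.7, -0.5, 0.9]
width: 29.8
grasp_force: 30.0
tool d [ 0.2  0.3 -0.2] rot [ 0.     0.    -0.001] | in target axes [ 0.2  0.3 -0.2] t 37.43 F [ 0.7 -0.5  0.9] w 29.8 g 30.0
```

In the tool's units: 0.4 mm / 200 = 0.002.

```bash
echo '[[[0,0,0.002,0,0,0],[0,0,0,0,0,0],[0,0,0,0,0,0]]]' > m.json && python3 -m jog m.json; echo '[[[0,0,0,0,0,0],[0,0,0,0,0,0],[0,0,0,0,0,0],[0,0,0,0,0,0]]]' > m.json && python3 -m jog m.json 62 >/dev/null
echo '[[[0,0,-0.02,0,0,0],[0,0,-0.06,0,0,0],[0,0,-0.125,0,0,0],[0,0,-0.15,0,0,0],[0,0,-0.15,0,0,0]]]' > m.json && python3 -m jog m.json >/dev/null;echo '[[[0,0,-0.075,0,0,0],[0.1,-0.025,0,0,0,0],[0.2,-0.05,0,0,0,0],[0.2,-0.05,0,0,0,0],[0.2,-0.05,0,0,0,0]]]' > m.json && python3 -m jog m.json >/dev/null
echo '[[[0.2,-0.05,0,0,0,0],[0.2,-0.05,0,0,0,0],[0.1,-0.025,0,0,0,0],[0,0,0,0,0,0],[0,0,0,0,0,0]]]' > m.json && python3 -m jog m.json
python3 - <<'E'
from h import *
for n in("side","top"):
    d,W=cloud(n);B=(430,640,-180,-20)
    print(n,"tall",rect(W,B,(69,90)),"blue",rect(W,(507,600,-170,-35),(53,64)),"red",rect(W,(450,585,225,355),(28,40)),"green",rect(W,(530,600,-340,-230),(31,36)))
    if n=="side":
        cv2.imwrite("pics/s4.png",d["img"][...,::-1])
E
```

```text
t: 37.68
ee_pos: [486.1, -100.3, 63.0]
orientation: [2.272, 2.17, 0.0]
ft_force: [-2.5, 0.8, 6.3]
width: 29.5
grasp_force: 30.0
t: 39.27
ee_pos: [436.7, 143.1, 178.7]
orientation: [2.268, 2.173, 0.0]
ft_force: [0.6, -1.1, -0.1]
width: 62.2
grasp_force: 0.0
side tall (314, array([488. , -86.4,  76.9]), 'c', array([ 487.8, -100.1]), 'size', array([98. , 29.4]), 'ang', 89.3, 'z50', np.float64(77.3)) blue (473, array([530.6, -94.7,  57.1]), 'c', array([ 530.6, -100.3]), 'size', array([113.8,  35.4]), 'ang', 87.8, 'z50', np.float64(57.1)) red (1801, array([519.3, 296.4,  32.4]), 'c', array([519.6, 292.1]), 'size', array([ 45. , 101.8]), 'ang', 5.4, 'z50', np.float64(32.5)) green (166, array([ 554. , -273.7,   32.3]), 'c', array([ 553.6, -283.4]), 'size', array([ 37.4, 103.2]), 'ang', 1.9, 'z50', np.float64(32.1))
top tall (464, array([ 486.4, -101.2,   77.8]), 'c', array([ 486.7, -101. ]), 'size', array([94.6, 31. ]), 'ang', 87.7, 'z50', np.float64(77.7)) blue (583, array([ 530.4, -100.8,   58.1]), 'c', array([ 530.5, -101.2]), 'size', array([110. ,  36.2]), 'ang', 88.1, 'z50', np.float64(58.0)) red (250, array([524.4, 314.3,  33.4]), 'c', array([520.2, 292.6]), 'size', array([ 45.6, 100.5]), 'ang', 5.6, 'z50', np.float64(33.4)) green (329, array([ 548.9, -281.5,   33.3]), 'c', array([ 550.1, -285. ]), 'size', array([97.3, 39.9]), 'ang', 89.7, 'z50', np.float64(33.1))
```

View pics/s4.png

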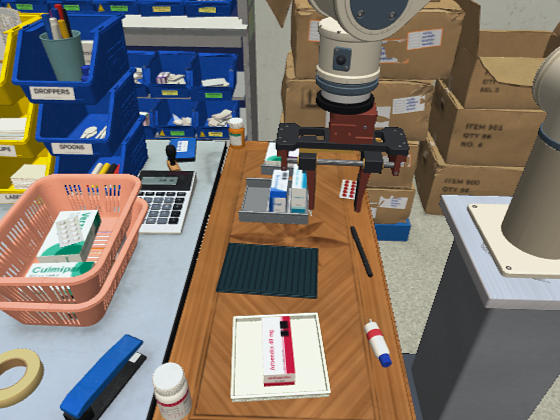

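The picture shows red flat in the middle of the tray (280,350), blue (275,190) and tall (298,190) back in their bays, the mat empty and the gripper clear. I'll hand it in.

```bash
python3 -c "
from workcell import ticket
print(ticket.close_job())"
```

```text
the job is handed in; nothing more can be done
None
```

The red carton lies flat in the middle of the tray, the blue and tall cartons stand back in their bays within about 1 mm of where they started, and the other lane was left alone; the job was handed in at about 39 s.

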